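Re-set the sliding stop of a packing gauge and bring the carton up to it

TASK

Re-set the packing gauge: press the stop's spring pin down flush with the top of the rail, slide the stop along and let the pin snap up again in the hole opposite the long tab. Then push the brown carton that lies on the table up so that its side is flush against the rail's front wall and its end touches the stop plate. Leave the jar and the two shakers standing where they are.

Things in the scene. Friction and masses are not known exactly. Their poses are not given: they have to be found in the camera images.
- gauge: Plain aluminium rail fixed to the table, C-profile open at the back, 325 mm long (own y = -110 to +215 mm), 50 mm high. Origin on the table under the middle hole; x points away from the robot side, y left along the rail, z up. Front wall: outer face at x = -34 mm. Base to x = +40 mm. The rail's place and turn vary.
- stop (a joint): Slide of the dark steel stop along the rail (m): 0 in the middle hole, where it starts, + to gauge +y; a hole every 0.036. Friction about 1 N. A pin standing up in a hole locks it (1 mm play). With the pin flush, a sideways push of about 8 N starts it: the hole's edge cams the domed pin under the strip; left untouched, the pin springs up in the next hole it reaches, a firm end to the push.
- stop_mid (a point): Point of the stop on the table plane under the pin's axis, gauge axes. Stop plate sticking out in front: x = -112 to -38 mm, 12 mm thick (faces at y = -6 and +6 mm), z = 8 to 60 mm. Low bars 46 mm wide tie the ears together at x = -40 to -36 mm (z = 53 to 60 mm) and x = +30 to +35 mm (z = 8 to 60 mm).
- mid_hole (a point): Middle hole of the rail, at the top face of the top strip (z = 50 mm). The strip spans gauge x = -34 to +26 mm, 3 mm thick, with five 18 mm holes at x = 0, y = -72, -36, 0, +36, +72 mm.
- stop_ears (a point): Point midway between the stop's two upright ears, 35 mm above the rail's top, level with the ears' tops (z = 85 mm), over the pin. The ears are plates across the rail, 6 mm thick, x = -40 to +35 mm, z = 53 to 85 mm; inner faces 17 mm either side of the pin's axis: a 34 mm gap along y, open to front and back. Closed fingertips go down between them on to the pin, and can push an ear to slide the stop.
- pin (a joint): How far the spring pin is pressed down (m): 0 standing fully up, 9 mm above the rail's top; 0.009 flush with it; at most 0.0135; about 0.012 when it rides under the strip between holes. The spring takes about 1.5 N to start and 4 N at flush.
- pin_top (a point): Top of the pin: steel, 16 mm across, domed, at gauge z = 59 mm when up. Pressed straight down. It moves with the stop.
- long_tab: The long tab: plain steel size tab behind the rail, an upright 14 mm wide with a level flag 38 mm long (along its +x, away from the robot) at z = 52 to 55 mm. Origin at the foot of the upright, 42 mm behind the middle line of the holes; its y is exactly that of its hole. Same axes as the gauge. It stands at one of the four holes other than the middle one.
- short_tab_0: Short tab, like the long one but with a flag only 14 mm long; at another hole. Not wanted.
- short_tab_1: Short tab, as above. Not wanted.
- short_tab_2: Short tab, as above. Not wanted.
- carton: Loose brown printed carton lying flat, 96 mm (x) by 114 mm (y) by 44 mm high, origin at the centre of its underside, about 0.2 kg. Starts in front of the left part of the rail, somewhat askew; a push at the middle can wedge its leading corner on the wall, so swing the lagging end in first. When home its x axis is along the gauge's x, its centre at gauge x = -82 mm, and 63 mm to the left of stop_mid (or to the right, if put on that side).
- pink_lid_jar: Bystander: clear jar with pink lid, 90 mm across, 121 mm high, in front of the right end of the rail; origin at the centre of its underside. Leave alone.
- right_shaker: Bystander: shaker with black cap, 41 mm across, 105 mm high, behind the right end of the rail; origin at the centre of its underside. Leave alone.
- left_shaker: Bystander: shaker with black cap, 45 mm across, 108 mm high, at the left end of the rail, behind; origin at the centre of its underside. Leave alone.

How it is judged (in metres and radians):
On the way, in this order (a step that is already met when the one before it is completed fails the run):
1. the pin is pressed down flush with the rail's top (value of joint pin above 0.008 m).
2. the stop is locked, pin up, in the hole opposite the long tab (y of stop_mid in the frame of long_tab between -0.006 and 0.006 m and value of joint pin below 0.003 m), for 0.2 s.
At the end, for the whole second after the job is handed in: The stop stands within 6 mm of the hole opposite the long tab with its pin up (pressed less than 3 mm); the carton lies flat and still, within 8 mm of touching the rail's front wall and within 8 mm of touching the side of the stop plate, square to the rail within 0.12 rad (all of step 2 and x of carton in the frame of gauge between -0.09 and -0.076 m and (y of carton in the frame of stop_mid between 0.055 and 0.071 m or y of carton in the frame of stop_mid between -0.071 and -0.055 m) and angle between the x axis of carton and the x axis of gauge, either way round below 0.12 rad and angle between carton's own z axis and vertical below 0.1 rad and linear speed of carton below 0.01 m/s).
It fails at once if the pink-lidded jar is shifted more than 20 mm or tipped (distance of pink_lid_jar from where it was at the start of the episode above 0.02 m or angle between pink_lid_jar's own z axis and vertical above 0.3 rad).
It fails at once if the shaker at the right end of the rail is shifted more than 20 mm or tipped (distance of right_shaker from where it was at the start of the episode above 0.02 m or angle between right_shaker's own z axis and vertical above 0.3 rad).
It fails at once if the shaker at the left end of the rail is shifted more than 20 mm or tipped (distance of left_shaker from where it was at the start of the episode above 0.02 m or angle between left_shaker's own z axis and vertical above 0.3 rad).
It also fails if it takes over 67 s, if anything falls off the work surface, if the arm or the gripper's body presses on something with over 40 N, if the wrist force passes 120 N, or if a joint passes its speed limit or range.

ROBOT

A 7-joint arm with a two-finger parallel gripper is mounted at the origin on the work surface; the furniture and walls round the work are solid. World frame = base frame: x ahead of the robot, y to its left, z up, the work surface at z = 0. Lengths are in mm, angles in rad, forces in N, time in s.
With the tool pointing down it reaches from about 400 to 850 mm from the base axis. Payload 4.4 kg.
Tool frame: the origin (TCP) lies between the finger pads; the fingertips stand 11 mm ahead of it and the grasp point (between the pads) lies 8 mm behind it; z points along the fingers, y is the direction in which the jaws open and shut (so a half turn about z gives the same grasp; the last joint's range is limited). The gripper opens to 94 mm and grips with 3 to 60 N. Pads are 16 mm wide; open, the fingers measure 119 mm over their backs; the gripper's body (75 mm by 177 mm) begins 78 mm behind the grasp point.
Start: joints at [-1.202, 0.628, 0.038, 1.517, -0.027, 0.996, -0.02], TCP at [273.777, 589.546, 216.478] pointing down, gripper open.
Joint ranges: [-3.06, 3.06], [-0.37, 2.12], [-1.25, 1.32], [0.18, 2.47], [-1.1, 4.24], [0.23, 1.98], [-2.94, 2.94]. Speed limits (rad/s): [2.57, 2.57, 3.14, 3.14, 3.14, 3.14, 3.14].

INTERFACE

Orientations are given as a rotation vector (axis times angle).
In Python, from workcell import observe, optics, arm gives the robot as it stands.
- The arm moves only by the tool arm_command, never from a script. Its argument "series" is a list of rows, each a list of 6 numbers: the shift along the tool's x, y, z in m, then the turn, a rotation vector about the tool's x, y, z in degrees. In form: [[tx, ty, tz, ax, ay, az], ...]. A call has 1 to 8 rows; each row shifts and turns the commanded pose from where the row before left it, along the tool's axes as they then stand; what a row does not reach is not made up. A row lasts 1/8 s, in which the tool goes at most 62.5 mm and 10.7 degrees, less where a joint would pass 70% of its speed; a pose out of reach is approached as far as the arm can. A call with a gripper value outside its range is refused whole. "gripper" is the closure, from 0 (fully open) to 1 (shut), set as the call begins (left out, the last holds). The fingers move at their own pace and stop on an object; "force" is the grip in N (left out, the last holds). Time passes only in rows, so rows that do not move let the fingers close. It gives the time, the measured TCP pose, the force and the opening at its end, in the units of the state.
- observe(): the state, without advancing time (a new reading comes with each control period).
- optics.grab_frame(name): name is "scene" or "side" or "wrist"; returns a dict with "image" (400x640x3 uint8, red, green, blue), "fov_y" (degrees; the focal length in pixels is half the picture's height over the tangent of half this angle, whatever the lens; pixels are square), "cx", "cy" (the principal point, pixels), "extrinsics" (4x4, takes a point from camera to world coordinates). Camera axes: x right, y up, looking along -z (the intrinsics and any distortion apply to the point x, -y, -z); pixel columns grow to the right and rows downward; lengths in mm; the calibration is good to about 2 mm. The wrist camera is an equidistant fisheye: a pixel r from the principal point sees the ray r / f radians off the axis. A picture is of the moment at which its call begins. There is no depth.
- arm.finish_job(): hands the job in, once; it reports no verdict.
The state is a dict: "time": time; "joint_pos": joint angles; "dq": joint speeds; "joint_torque": joint torques, N m; "tcp_pos": TCP position; "ee_rot": TCP orientation; "ft_force": force on the tool from outside, world axes, zero at the start; "torque": the same for the moment, N m; "finger_gap": finger opening in mm.
Only numpy, scipy, OpenCV 4.12 (cv2) and the standard library are available. Lean on these libraries where they do the work, as an engineer would, in place of code of your own. Each camera call takes 0.05 s, during which the arm holds its last target. There are 200 camera calls.

## Working session

There is one attempt and no reset: what is moved stays moved. The work goes in short steps, Python scripts to look and compute and a tool call to move; the robot and the scene stay as the last step left them, time stands still between calls to the robot, and variables do not carry over. Pictures are saved under pics/ and viewed, about 8 in all and at most 12, crops included, and the job is handed in when it is done.

Besides the shell and the picture viewer there is one more tool, called after "Request:" by a JSON object that holds its "op" and its "data". arm_command: Moves the arm, as the interface text tells. Its arguments: {"type":"object","properties":{"series":{"type":"array"},"gripper":{"type":"number"},"force":{"type":"number"}},"required":["series"]}

```bash
ls; mkdir -p pics; cat > h.py <<'E'
import numpy as np, cv2
from scipy.spatial.transform import Rotation as R
from workcell import observe, optics, arm
def grab(name,fn=None):
    d=optics.grab_frame(name)
    if fn: cv2.imwrite('pics/'+fn,d['image'][:,:,::-1])
    return d
def ray(d,u,v,fish=False):
    f=200/np.tan(np.radians(d['fov_y'])/2); x=(u-d['cx']);y=(v-d['cy'])
    if fish:
        r=np.hypot(x,y);t=r/f;k=np.sin(t)/max(r,1e-9);c=np.array([x*k,-y*k,-np.cos(t)])
    else: c=np.array([x/f,-y/f,-1.])
    E=np.array(d['extrinsics']);return E[:3,3],E[:3,:3]@c
def onz(d,u,v,z,fish=False):
    o,r=ray(d,u,v,fish);return o+r*(z-o[2])/r[2]
def proj(d,p):
    E=np.array(d['extrinsics']);c=E[:3,:3].T@(np.array(p)-E[:3,3]);f=200/np.tan(np.radians(d['fov_y'])/2)
    return d['cx']+f*c[0]/-c[2], d['cy']-f*c[1]/-c[2]
E
python3 - <<'E'
from h import *
import pickle
D={}
for n in ['scene','side','wrist']:
    d=grab(n,n+'0.png');D[n]=d;print(n,d['fov_y'],d['cx'],d['cy'],np.round(d['extrinsics'],3).tolist(),[k for k in d])
pickle.dump(D,open('d0.pkl','wb'))
print(observe())
E
```

```text
pics
scene 50.69806995298372 317.8539039186619 200.14866739070476 [[0.723, 0.412, -0.554, 49.21], [-0.69, 0.404, -0.6, -383.093], [-0.024, 0.816, 0.577, 583.065], [0.0, 0.0, 0.0, 1.0]] ['image', 'fov_y', 'cx', 'cy', 'extrinsics']
side 50.645609722811606 323.77859101146163 197.90671594080058 [[0.922, 0.162, -0.352, 207.631], [-0.387, 0.389, -0.836, -572.315], [0.001, 0.907, 0.421, 447.862], [0.0, 0.0, 0.0, 1.0]] ['image', 'fov_y', 'cx', 'cy', 'extrinsics']
wrist 65.70646984690485 318.1982257719104 203.01544047948238 [[0.422, -0.882, -0.211, 211.438], [0.907, 0.41, 0.1, 618.016], [-0.002, -0.233, 0.972, 383.606], [0.0, 0.0, 0.0, 1.0]] ['image', 'fov_y', 'cx', 'cy', 'extrinsics']
{'time': 0.15, 'joint_pos': array([-1.20181405,  0.62911869,  0.03845549,  1.51807782, -0.02700271,
        0.99629526, -0.01996298]), 'dq': array([ 1.53519447e-03, -3.38861851e-03, -7.04759238e-04, -3.87481633e-03,
        1.18310813e-03,  3.03261813e-06,  3.11168707e-04]), 'joint_torque': array([ 1.98493901e-03, -5.50090277e+01,  1.14504475e+00, -1.86817592e+01,
       -5.20835572e-02,  2.09804031e-02,  8.82724362e-05]), 'tcp_pos': array([273.56700742, 589.12203055, 215.79453497]), 'ee_rot': array([-6.77476800e-01, -3.06737485e+00,  2.12025729e-03]), 'ft_force': array([ 0.34050139,  0.08529894, -0.46510521]), 'torque': array([ 0.0184617 , -0.01546457,  0.00725108]), 'finger_gap': 94.13383153315806}
```

View pics/scene0.png

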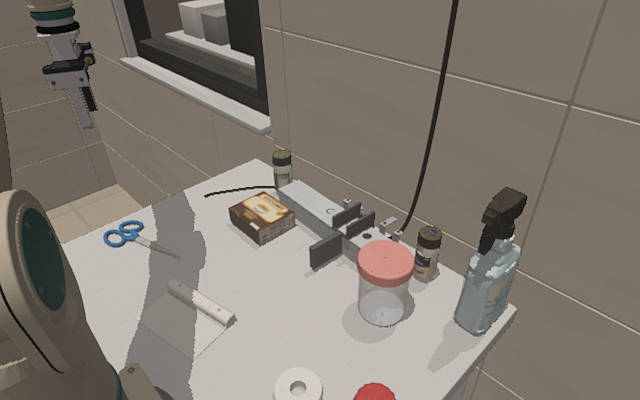

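View pics/side0.png

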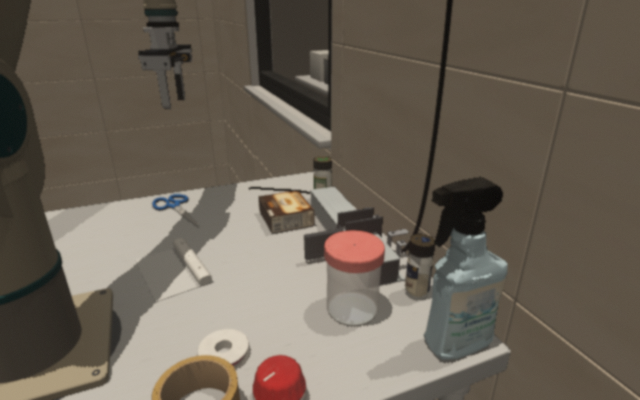

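Scene shows the carton at (262,217), stop ears at about (353,220), plate (325,249), rail from (290,190) to about (400,255), tabs at (348,203) and (390,225), and the jar at (384,285). Side shows the same, blurrier. I'll zoom the scene view.

```bash
python3 - <<'E'
import cv2
i=cv2.imread('pics/scene0.png')[150:290,220:420]
cv2.imwrite('pics/crop0.png',cv2.resize(i,None,fx=4,fy=4,interpolation=cv2.INTER_CUBIC))
E
```

```text
(no output)
```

View pics/crop0.png

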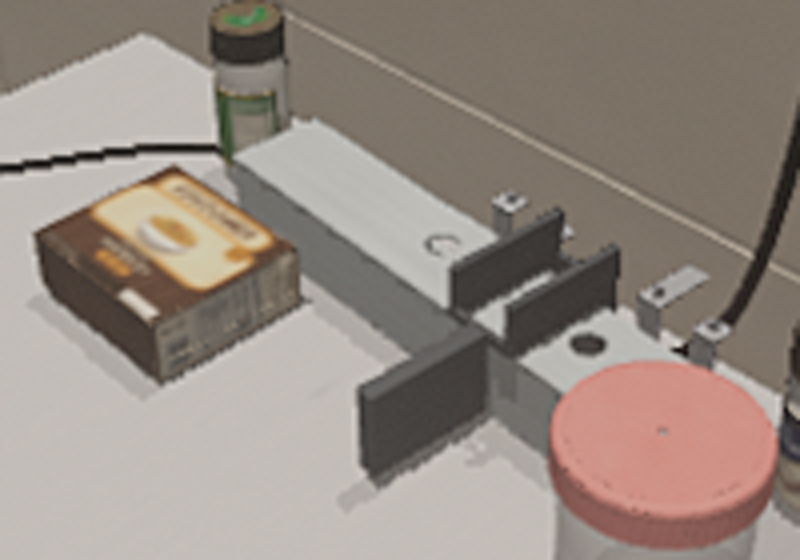

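The crop shows holes at about (442,244) and (590,344), the long tab's flag at (660,285), and tabs at (507,205) and (710,330). Next I'll compute positions.

```bash
cat > m.py <<'E'
from h import *
import pickle
D=pickle.load(open('d0.pkl','rb'));d=D['scene']
c=lambda x,y:(220+(x+.5)/4-.5,150+(y+.5)/4-.5)
P={}
for n,x,y,z in [('railFL',232,162,50),('railBL',316,122,50),('railFmid',445,309,50),('holeL',442,244,50),('holeR',590,344,50),
 ('longflagtip',695,270,55),('longflagfoot',650,296,55),('short1',505,203,55),('shortR',710,330,55),
 ('plateTipTopL',362,390,60),('plateBotTip',374,478,8),('plateTopRoot',470,335,60),('earLfront',452,268,85),('earLback',560,212,85),('earRf',508,308,85),('earRb',615,248,85),
 ('cA',36,235,44),('cB',174,168,44),('cC',300,250,44),('cD',160,322,44),('cDb',163,384,0),('cCb',300,300,0),
 ('lidL',550,430,112),('lidR',777,440,112)]:
    P[n]=onz(d,*c(x,y),z); print(n,np.round(P[n][:2],1))
E
python3 m.py
python3 - <<'E'
from h import *
print(R.from_rotvec(observe()['ee_rot']).as_matrix().round(3))
E
```

```text
railFL [523.7 265.1]
railBL [585.1 262.5]
railFmid [514.8  85.4]
holeL [552.2 125. ]
holeR [545.2  16.1]
longflagtip [622.2  12.8]
longflagfoot [589.6  15.5]
short1 [597.6 122.2]
shortR [589.4 -22. ]
plateTipTopL [436.7  61.8]
plateBotTip [436.3  55.6]
plateTopRoot [500.4  54. ]
earLfront [508.9  74.5]
earLback [580.1  68.3]
earRf [505.4  34.2]
earRb [576.3  29. ]
cA [409.2 293.5]
cB [501.8 291.5]
cC [501.1 180.9]
cD [411.4 185.6]
cDb [411. 190.]
cCb [507.6 192. ]
lidL [435.4 -54.2]
lidR [ 495.  -122.2]
[[-0.907  0.421 -0.001]
 [ 0.421  0.907 -0.001]
 [-0.    -0.001 -1.   ]]
```

Request:
{"op": "arm_command", "data": {"series": [[-0.0395, -0.031, 0, 0, 0, 0], [-0.0395, -0.031, 0, 0, 0, 0], [-0.0395, -0.031, 0, 0, 0, 0], [-0.0395, -0.031, 0, 0, 0, 0], [-0.0395, -0.031, 0, 0, 0, 0], [-0.0395, -0.031, 0, 0, 0, 0], [-0.0395, -0.031, 0, 0, 0, 0], [-0.0395, -0.031, 0, 0, 0, 0]], "gripper": 1}}

```text
time: 1.15
tcp_pos: [456.4, 230.0, 216.4]
ee_rot: [-0.677, -3.068, -0.0]
ft_force: [1.7, 0.3, 0.0]
finger_gap: 17.6
```

Request:
{"op": "arm_command", "data": {"series": [[-0.039, -0.031, 0, 0, 0, 0], [-0.039, -0.031, 0, 0, 0, 0], [-0.039, -0.031, 0, 0, 0, 0], [-0.039, -0.031, 0, 0, 0, 0], [0, 0, 0, 0, 0, -7.2], [0, 0, 0, 0, 0, -7.2], [0, 0, 0, 0, 0, -7.2], [0, 0, 0, 0, 0, 0]]}}

```text
time: 2.15
tcp_pos: [545.0, 53.2, 216.2]
ee_rot: [-0.093, -3.14, -0.0]
ft_force: [0.1, -0.5, 0.3]
finger_gap: 0.6
```

```bash
python3 - <<'E'
from h import *
import pickle
d=grab('wrist');pickle.dump(d,open('w1.pkl','wb'))
cv2.imwrite('pics/w1.png',d['image'][:,:,::-1])
o=observe();print(o['tcp_pos'],R.from_rotvec(o['ee_rot']).as_matrix().round(3),d['cx'],d['cy'])
print(np.round(d['extrinsics'],3))
E
```

```text
[545.0293373   53.21421335 216.29667006] [[-0.998  0.06  -0.   ]
 [ 0.06   0.998  0.   ]
 [ 0.     0.    -1.   ]] 318.1982257719104 203.01544047948238
[[ 6.00000e-02 -9.71000e-01 -2.32000e-01  4.76714e+02]
 [ 9.98000e-01  5.90000e-02  1.40000e-02  5.75050e+01]
 [ 0.00000e+00 -2.33000e-01  9.73000e-01  3.84234e+02]
 [ 0.00000e+00  0.00000e+00  0.00000e+00  1.00000e+00]]
```

View pics/w1.png

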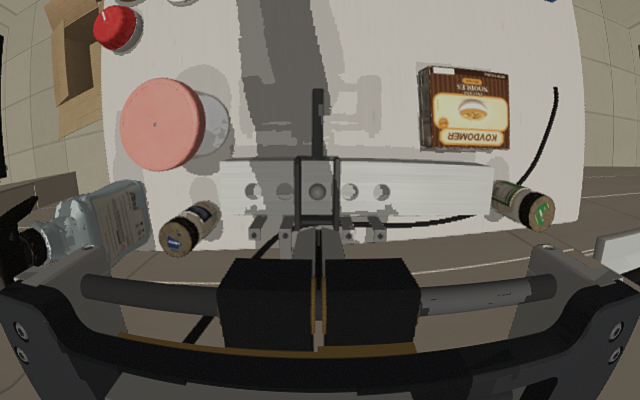

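Wrist view shows the pin at (317,191), holes at (252/286/350/381,191), ears at u=298 and 336, the carton at (465,108), and the jar at (155,123). I'll refine these measurements.

```bash
python3 - <<'E'
from h import *
import pickle
d=pickle.load(open('w1.pkl','rb'))
for n,u,v,z in [('pin',317.5,191,59),('h-72',252,191,50),('h-36',286,191,50),('h+36',350,191,50),('h+72',381,191,50),('railFL',491,163,50),('railFR',225,159,50),
 ('plateTip',317.5,89,60),('earLtop_f',337,157,85),('earRtop_f',297,157,85),('earLb',337,228,85),('earRb',297,228,85),
 ('cFL',509,79,44),('cFR',420,66,44),('cBR',424,147,44),('cBL',509,151,44),('jar',162,124,121)]:
    print(n,onz(d,u,v,z,True).round(1)[:2])
i=d['image'][45:260,220:520]
cv2.imwrite('pics/w1c.png',cv2.resize(i[:,:,::-1],None,fx=2.6,fy=2.6,interpolation=cv2.INTER_CUBIC))
E
```

```text
pin [541.1  53. ]
h-72 [538.3 -20.1]
h-36 [540.8  18.2]
h+36 [545.   88.7]
h+72 [547.  123.6]
railFL [519.5 264.2]
railFR [500.  -47.7]
plateTip [433.3  59.6]
earLtop_f [503.6  74.3]
earRtop_f [501.2  35.6]
earLb [575.4  70.8]
earRb [572.9  30.3]
cFL [414.  299.1]
cFR [406.4 176.8]
cBR [499.8 176.9]
cBL [505.4 295.8]
jar [456.5 -84.7]
```

View pics/w1c.png

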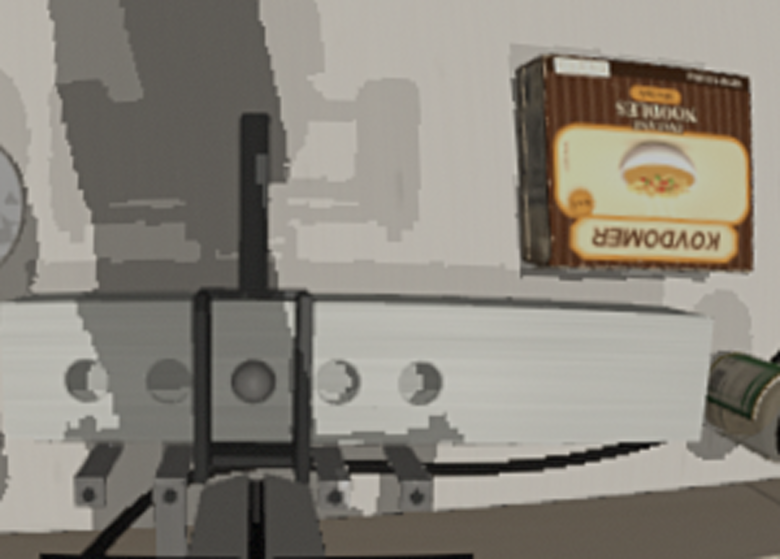

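Request:
{"op": "arm_command", "data": {"series": [[0, 0, 0.03, 0, 0, 0], [0, 0, 0.03, 0, 0, 0], [0, 0, 0.025, 0, 0, 0], [0, 0, 0.02, 0, 0, 0], [0, 0, 0.015, 0, 0, 0], [0, 0, 0.012, 0, 0, 0], [0, 0, 0.01, 0, 0, 0], [0, 0, 0, 0, 0, 0]]}}

```text
time: 3.2
tcp_pos: [544.8, 53.3, 74.0]
ee_rot: [-0.091, -3.139, 0.0]
ft_force: [-0.2, 0.2, -0.1]
finger_gap: 0.5
```

Request:
{"op": "arm_command", "data": {"series": [[0, 0, 0.004, 0, 0, 0], [0, 0, 0.004, 0, 0, 0], [0, 0, 0.003, 0, 0, 0], [0, 0, 0.001, 0, 0, 0], [0, 0, 0, 0, 0, 0]]}}

```text
time: 3.82
tcp_pos: [545.7, 53.4, 62.7]
ee_rot: [0.091, 3.139, 0.0]
ft_force: [0.7, 0.2, 3.9]
finger_gap: 0.2
```

Request:
{"op": "arm_command", "data": {"series": [[0, 0, 0.001, 0, 0, 0], [0, 0, 0.0005, 0, 0, 0], [0, 0, 0, 0, 0, 0]]}}

```text
time: 4.2
tcp_pos: [545.6, 53.3, 61.2]
ee_rot: [0.091, 3.139, 0.0]
ft_force: [2.0, -0.1, 4.3]
finger_gap: 0.4
```

Request:
{"op": "arm_command", "data": {"series": [[0, -0.002, 0.0003, 0, 0, 0], [0, -0.002, 0, 0, 0, 0], [0, -0.002, 0, 0, 0, 0], [0, -0.001, 0, 0, 0, 0], [0, -0.001, 0, 0, 0, 0]]}}

```text
time: 4.82
tcp_pos: [544.9, 47.1, 60.9]
ee_rot: [0.089, 3.14, 0.003]
ft_force: [0.8, 5.0, 6.1]
finger_gap: 0.5
```

Request:
{"op": "arm_command", "data": {"series": [[0, -0.0015, 0, 0, 0, 0], [0, -0.0015, 0, 0, 0, 0], [0, -0.0015, 0, 0, 0, 0], [0, -0.001, 0, 0, 0, 0]]}}

```text
time: 5.32
tcp_pos: [544.8, 43.6, 61.2]
ee_rot: [0.087, 3.139, 0.007]
ft_force: [0.8, 8.0, 8.6]
finger_gap: 0.3
```

Request:
{"op": "arm_command", "data": {"series": [[0, -0.0015, 0, 0, 0, 0], [0, -0.0015, 0, 0, 0, 0], [0, -0.001, 0, 0, 0, 0], [0, -0.001, 0, 0, 0, 0]]}}

```text
time: 5.82
tcp_pos: [544.8, 43.0, 61.3]
ee_rot: [0.083, 3.139, 0.014]
ft_force: [0.6, 16.8, 7.7]
finger_gap: 0.3
```

Request:
{"op": "arm_command", "data": {"series": [[0, 0.003, 0, 0, 0, 0], [0, 0.003, 0, 0, 0, 0], [0, 0, 0.001, 0, 0, 0], [0, 0, 0.001, 0, 0, 0], [0, 0, 0, 0, 0, 0]]}}

```text
time: 6.45
tcp_pos: [544.8, 43.1, 61.0]
ee_rot: [0.089, 3.139, 0.004]
ft_force: [-3.7, 4.8, 24.7]
finger_gap: 0.7
```

Request:
{"op": "arm_command", "data": {"series": [[0, 0, -0.0005, 0, 0, 0], [0, -0.002, 0, 0, 0, 0], [0, -0.002, 0, 0, 0, 0], [0, -0.002, 0, 0, 0, 0], [0, -0.001, 0, 0, 0, 0], [0, 0, 0, 0, 0, 0]]}}

```text
time: 7.2
tcp_pos: [544.8, 42.9, 61.1]
ee_rot: [0.082, 3.138, 0.015]
ft_force: [-3.0, 17.3, 20.0]
finger_gap: 0.5
```

```bash
python3 - <<'E'
from h import *
a=grab('scene')['image'][180:260,310:410]
b=grab('wrist')['image'][60:300,200:440]
a=cv2.resize(a[:,:,::-1],(500,400),interpolation=cv2.INTER_CUBIC)
b=cv2.resize(b[:,:,::-1],(300,300),interpolation=cv2.INTER_CUBIC)
o=np.zeros((400,800,3),np.uint8);o[:,:500]=a;o[:300,500:]=b
cv2.imwrite('pics/p2.png',o)
E
```

```text
(no output)
```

View pics/p2.png

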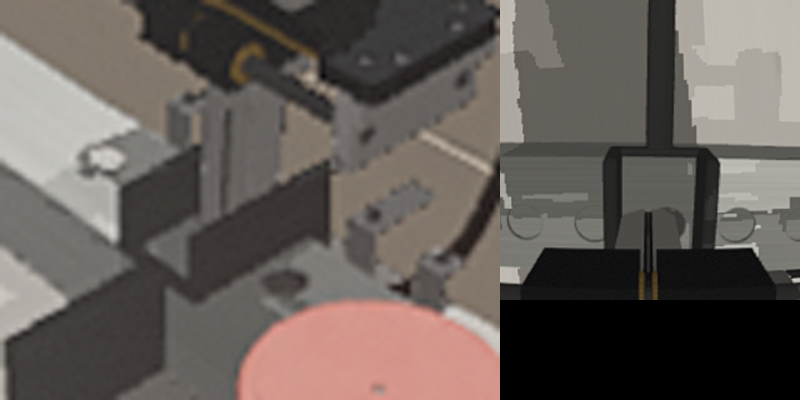

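The finger sits beside the pin's centre (pin visible to the right of the fingers in the wrist crop), so the pin isn't fully flush when the ear is reached. I'll open the jaws by about 7 mm, so that one finger covers the pin while the other pushes the ear.

Request:
{"op": "arm_command", "data": {"series": [[0, 0.004, -0.004, 0, 0, 0], [0, 0.005, -0.004, 0, 0, 0], [0, 0.005, -0.003, 0, 0, 0], [0, 0, 0, 0, 0, 0], [0, 0, 0, 0, 0, 0], [0, 0, 0, 0, 0, 0]], "gripper": 0.925, "force": 40}}

```text
time: 8.05
tcp_pos: [544.7, 47.1, 70.1]
ee_rot: [-0.092, -3.14, 0.001]
ft_force: [-0.3, 0.7, 0.5]
finger_gap: 7.0
```

Request:
{"op": "arm_command", "data": {"series": [[0, 0, 0.005, 0, 0, 0], [0, 0, 0.004, 0, 0, 0], [0, 0, 0.001, 0, 0, 0], [0, 0, 0, 0, 0, 0]]}}

```text
time: 8.55
tcp_pos: [544.8, 47.7, 61.0]
ee_rot: [0.091, 3.14, -0.0]
ft_force: [-3.1, -0.2, 10.3]
finger_gap: 7.2
```

Flush on the strip at 10 N. Now push sideways.

Request:
{"op": "arm_command", "data": {"series": [[0, -0.002, 0, 0, 0, 0], [0, -0.002, 0, 0, 0, 0], [0, -0.002, 0, 0, 0, 0], [0, -0.001, 0, 0, 0, 0], [0, -0.001, 0, 0, 0, 0]]}}

```text
time: 9.18
tcp_pos: [544.9, 46.6, 61.2]
ee_rot: [0.085, 3.139, 0.012]
ft_force: [-2.3, 12.9, 10.4]
finger_gap: 6.9
```

Request:
{"op": "arm_command", "data": {"series": [[0, -0.001, 0, 0, 0, 0], [0, -0.001, 0, 0, 0, 0], [0, -0.001, 0, 0, 0, 0], [0, -0.001, 0, 0, 0, 0]]}}

```text
time: 9.68
tcp_pos: [544.8, 46.1, 61.3]
ee_rot: [0.081, 3.138, 0.017]
ft_force: [-2.2, 19.1, 10.1]
finger_gap: 6.7
```

Request:
{"op": "arm_command", "data": {"series": [[0, 0.004, 0, 0, 0, 0], [0, 0.004, 0, 1.0, 0, 0], [0, 0, 0.0008, 0.5, 0, 0], [0, 0, 0, 0, 0, 0]]}}

```text
time: 10.18
tcp_pos: [545.0, 46.5, 61.0]
ee_rot: [0.088, 3.14, -0.037]
ft_force: [-3.9, 4.8, 16.5]
finger_gap: 7.1
```

Request:
{"op": "arm_command", "data": {"series": [[0, -0.002, 0, 0, 0, 0], [0, -0.002, 0, 0, 0, 0], [0, -0.001, 0, 0, 0, 0], [0, 0, 0, 0, 0, 0]]}}

```text
time: 10.68
tcp_pos: [545.0, 46.3, 61.1]
ee_rot: [0.084, 3.139, -0.028]
ft_force: [-3.4, 13.9, 16.6]
finger_gap: 7.2
```

Request:
{"op": "arm_command", "data": {"series": [[0, -0.0015, 0, 0, 0, 0], [0, -0.0015, 0, 0, 0, 0], [0, -0.001, 0, 0, 0, 0], [0, -0.001, 0, 0, 0, 0]]}}

```text
time: 11.18
tcp_pos: [544.9, 45.5, 61.1]
ee_rot: [0.08, 3.138, -0.021]
ft_force: [-3.8, 22.3, 15.2]
finger_gap: 6.9
```

```bash
python3 - <<'E'
from h import *
a=grab('scene')['image'][190:250,335:405]
b=grab('wrist')['image'][170:260,260:380]
a=cv2.resize(a[:,:,::-1],(400,343),interpolation=cv2.INTER_CUBIC)
b=cv2.resize(b[:,:,::-1],(400,300),interpolation=cv2.INTER_CUBIC)
o=np.zeros((343,800,3),np.uint8);o[:,:400]=a;o[:300,400:]=b
cv2.imwrite('pics/p3.png',o)
E
```

```text
(no output)
```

View pics/p3.png

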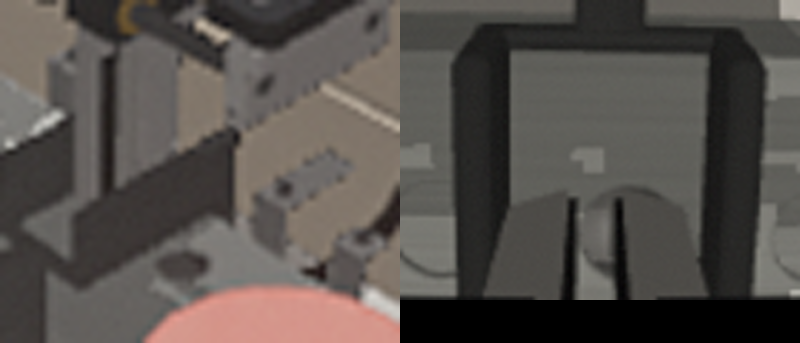

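Request:
{"op": "arm_command", "data": {"series": [[0, 0, -0.0006, 0, 0, 0], [0, 0, -0.0006, 0, 0, 0], [0, 0, 0, 0, 0, 0]]}}

```text
time: 11.65
tcp_pos: [544.7, 44.0, 61.2]
ee_rot: [0.08, 3.139, -0.024]
ft_force: [-2.7, 15.0, 4.6]
finger_gap: 6.9
```

Request:
{"op": "arm_command", "data": {"series": [[0, -0.001, 0, 0, 0, 0], [0, -0.001, -0.0003, 0, 0, 0], [0, -0.001, -0.0003, 0, 0, 0], [0, -0.001, 0, 0, 0, 0]]}}

```text
time: 12.15
tcp_pos: [544.3, 34.1, 61.4]
ee_rot: [0.087, 3.14, -0.034]
ft_force: [0.0, 7.6, 1.1]
finger_gap: 7.0
```

Request:
{"op": "arm_command", "data": {"series": [[0, 0, -0.004, -0.8, 0, 0], [0, 0, -0.004, -0.7, 0, 0], [0, 0, -0.004, 0, 0, 0], [0, -0.003, 0, 0, 0, 0], [0, -0.003, 0, 0, 0, 0], [0, -0.002, 0, 0, 0, 0], [0, -0.002, 0, 0, 0, 0]]}}

```text
time: 13.02
tcp_pos: [543.5, 18.7, 73.5]
ee_rot: [0.092, 3.14, -0.002]
ft_force: [-0.4, 0.3, -0.1]
finger_gap: 6.7
```

Request:
{"op": "arm_command", "data": {"series": [[0, -0.0015, 0, 0, 0, 0], [0, -0.0015, 0, 0, 0, 0], [0, -0.001, 0, 0, 0, 0], [0, -0.001, 0, 0, 0, 0]]}}

```text
time: 13.52
tcp_pos: [543.0, 15.4, 73.5]
ee_rot: [0.09, 3.14, 0.001]
ft_force: [0.5, 1.8, -1.3]
finger_gap: 7.3
```

Request:
{"op": "arm_command", "data": {"series": [[0, -0.001, 0, 0, 0, 0], [0, -0.001, 0, 0, 0, 0], [0, -0.001, 0, 0, 0, 0], [0, -0.001, 0, 0, 0, 0]]}}

```text
time: 14.02
tcp_pos: [542.8, 13.1, 73.5]
ee_rot: [0.089, 3.14, 0.004]
ft_force: [-0.2, 6.7, -2.8]
finger_gap: 7.1
```

Request:
{"op": "arm_command", "data": {"series": [[0, -0.001, 0, 0, 0, 0], [0, -0.0005, 0, 0, 0, 0], [0, 0, 0, 0, 0, 0]]}}

```text
time: 14.4
tcp_pos: [542.8, 13.0, 73.5]
ee_rot: [0.087, 3.14, 0.006]
ft_force: [0.2, 8.2, -2.2]
finger_gap: 6.9
```

Request:
{"op": "arm_command", "data": {"series": [[0, 0.005, 0, 0, 0, 0], [0, 0.004, 0, 0, 0, 0], [0, 0, -0.03, 0, 0, 0], [0, 0, -0.04, 0, 0, 0], [0, 0, -0.03, 0, 0, 0], [0.03, 0.034, 0, 0, 0, 0], [0.03, 0.034, 0, 0, 0, 0], [0.03, 0.034, 0, 0, 0, 0]]}}

```text
time: 15.4
tcp_pos: [458.5, 125.8, 173.8]
ee_rot: [0.093, 3.14, -0.001]
ft_force: [0.9, 1.1, 0.1]
finger_gap: 7.1
```

Request:
{"op": "arm_command", "data": {"series": [[0.03, 0.034, 0, 0, 0, 0], [0.03, 0.034, 0, 0, 0, 0], [0.03, 0.034, 0, 0, 0, 0], [0, 0, 0, 0, 0, 0]], "gripper": 0.36}}

```text
time: 15.9
tcp_pos: [373.3, 234.9, 173.8]
ee_rot: [-0.081, -3.14, -0.001]
ft_force: [1.0, 0.0, 0.1]
finger_gap: 43.3
```

```bash
python3 - <<'E'
from h import *
import pickle
d=grab('scene');w=grab('wrist');pickle.dump((d,w),open('s4.pkl','wb'))
a=d['image'][150:275,220:420];b=w['image'][:,120:520]
a=cv2.resize(a[:,:,::-1],(480,300),interpolation=cv2.INTER_CUBIC)
b=cv2.resize(b[:,:,::-1],(320,320),interpolation=cv2.INTER_AREA)
o=np.zeros((320,800,3),np.uint8);o[:300,:480]=a;o[:,480:]=b
cv2.imwrite('pics/p4.png',o);print(observe()['tcp_pos'],observe()['finger_gap'],observe()['joint_pos'])
E
```

```text
[375.5341983  232.16902782 173.65348057] 52.14525820301907 [-0.58586909  0.4040968  -0.0434862   2.12073596  0.0310577   0.61727264
  0.86216915]
```

View pics/p4.png

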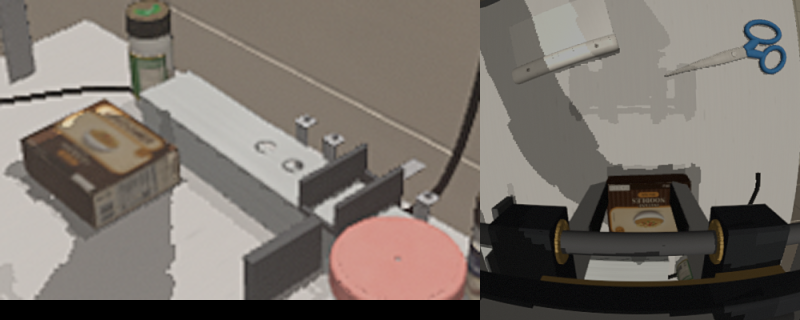

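Scene shows the stop now opposite the long flag (413,168), with holes +36/+72 free on its left, and the carton and bystanders unmoved. I'll check the ear position while going on.

```bash
python3 - <<'E'
from h import *
import pickle
d,w=pickle.load(open('s4.pkl','rb'))
c=lambda x,y:(220+(x+.5)/2.4-.5,150+(y+.5)/2.4-.5)
for n,x,y,z in [('earLf',302,180,85),('earLb',367,147,85),('earRf',337,206,85),('earRb',403,169,85),('plateTipL',247,259,60),('flagtip',418,163,55),
  ('cA',24,145,44),('cB',106,102,44),('cC',178,148,44),('cD',99,193,44)]: print(n,onz(d,*c(x,y),z).round(1)[:2])
E
```

```text
earLf [508.2  39.6]
earLb [576.9  31.4]
earRf [503.9  -0.9]
earRb [574.6  -7.7]
plateTipL [433.3  25.1]
flagtip [621.6  11.1]
cA [407.2 286.4]
cB [501.6 288.3]
cC [501.7 184. ]
cD [413.3 183.7]
```

Request:
{"op": "arm_command", "data": {"series": [[0, 0.002, 0.03, 0, 0, 0], [0, 0.002, 0.03, 0, 0, 0], [0, 0.002, 0.03, 0, 0, 0], [0, 0, 0.03, 0, 0, 0], [0, 0, 0.024, 0, 0, 0], [0, 0, 0, 0, 0, 0]]}}

```text
time: 16.75
tcp_pos: [375.9, 236.5, 28.5]
ee_rot: [-0.095, -3.138, 0.005]
ft_force: [-0.4, 0.6, -0.2]
finger_gap: 60.3
```

Request:
{"op": "arm_command", "data": {"series": [[-0.006, 0, 0, 0, 0, 0], [-0.006, 0, 0, 0, 0, 0], [-0.005, 0, 0, 0, 0, 0], [-0.005, 0, 0, 0, 0, 0], [-0.004, 0, 0, 0, 0, 0], [-0.004, 0, 0, 0, 0, 0], [-0.003, 0, 0, 0, 0, 0], [0, 0, 0, 0, 0, 0]]}}

```text
time: 17.75
tcp_pos: [409.2, 236.6, 29.7]
ee_rot: [0.092, 3.14, -0.0]
ft_force: [-2.0, -0.2, 0.9]
finger_gap: 60.3
```

Request:
{"op": "arm_command", "data": {"series": [[-0.003, 0, 0, 0, 0, 0], [-0.003, 0, 0, 0, 0, 0], [-0.002, 0, 0, 0, 0, 0], [0, 0, 0, 0, 0, 0]]}}

```text
time: 18.25
tcp_pos: [416.6, 236.4, 29.7]
ee_rot: [-0.091, -3.14, 0.0]
ft_force: [-1.9, 0.7, 0.9]
finger_gap: 60.1
```

Request:
{"op": "arm_command", "data": {"series": [[-0.002, 0, 0, 0, 0, 0], [-0.002, 0, 0, 0, 0, 0], [-0.001, 0, 0, 0, 0, 0], [0, 0, 0, 0, 0, 0]]}}

```text
time: 18.75
tcp_pos: [416.6, 236.3, 29.6]
ee_rot: [-0.088, -3.132, 0.003]
ft_force: [-11.3, 3.8, 7.2]
finger_gap: 60.0
```

```bash
python3 - <<'E'
from h import *
import pickle
d,w=pickle.load(open('s4.pkl','rb'));print(onz(d,282,155,108),onz(d,282,188,0))
E
```

```text
[571.43496955 300.50701367 108.        ] [581.95793007 325.4720459    0.        ]
```

Request:
{"op": "arm_command", "data": {"series": [[0.012, 0, 0, 0, 0, 0], [0.012, 0, 0, 0, 0, 0], [0, 0, -0.04, 0, 0, 0], [0, 0, -0.04, 0, 0, 0], [0, 0, -0.03, 0, 0, 0], [-0.022, 0.029, 0, 0, 0, 0], [-0.022, 0.029, 0, 0, 0, 0], [-0.022, 0.029, 0, 0, 0, 0]]}}

```text
time: 19.75
tcp_pos: [469.7, 321.2, 140.0]
ee_rot: [0.091, 3.139, 0.0]
ft_force: [-0.5, -0.3, -0.1]
finger_gap: 60.3
```

Request:
{"op": "arm_command", "data": {"series": [[0, 0, 0, 0, 0, 10], [0, 0, 0, 0, 0, 10], [0, 0, 0, 0, 0, 10], [0, 0, 0, 0, 0, 10], [0, 0, 0, 0, 0, 10], [0, 0, 0, 0, 0, 10], [0, 0, 0, 0, 0, 10], [0, 0, 0, 0, 0, 10]], "gripper": 0.51}}

```text
time: 20.75
tcp_pos: [468.8, 320.3, 139.7]
ee_rot: [2.095, 2.34, 0.0]
ft_force: [0.3, -0.5, 0.1]
finger_gap: 46.2
```

Request:
{"op": "arm_command", "data": {"series": [[0, 0, 0, 0, 0, 10], [0, -0.009, 0, 0, 0, 0], [0, 0, 0.03, 0, 0, 0], [0, 0, 0, 0, 0, 0]]}}

```text
time: 21.25
tcp_pos: [457.6, 320.3, 108.3]
ee_rot: [-2.281, -2.159, 0.007]
ft_force: [-0.4, 0.5, 0.1]
finger_gap: 46.1
```

```bash
python3 - <<'E'
from h import *
o=observe();print(o['tcp_pos'],o['joint_pos'],R.from_rotvec(o['ee_rot']).as_matrix().round(3),o['finger_gap'])
E
```

```text
[457.59142347 320.32329992 108.32819511] [-0.88598451  0.67313924  0.35131246  1.87891487 -0.35959706  0.65625945
 -0.37115556] [[ 0.055  0.998 -0.004]
 [ 0.998 -0.055 -0.002]
 [-0.003 -0.004 -1.   ]] 46.11546147644674
```

Request:
{"op": "arm_command", "data": {"series": [[0, 0, 0.03, 0, 0, 0], [0, 0, 0.03, 0, 0, 0], [0, 0, 0.012, 0, 0, 0], [-0.01, 0, 0, 0, 0, 0], [-0.008, 0, 0, 0, 0, 0], [-0.008, 0, 0, 0, 0, 0], [-0.008, 0, 0, 0, 0, 0], [-0.008, 0, 0, 0, 0, 0]]}}

```text
time: 22.25
tcp_pos: [457.6, 280.2, 38.5]
ee_rot: [-2.283, -2.156, -0.003]
ft_force: [-1.0, 4.1, 3.8]
finger_gap: 45.7
```

Request:
{"op": "arm_command", "data": {"series": [[-0.009, 0, 0, 0, 0, 0], [-0.009, 0, 0, 0, 0, 0], [-0.009, 0, 0, 0, 0, 0], [-0.009, 0, 0, 0, 0, 0], [-0.009, 0, 0, 0, 0, 0], [-0.009, 0, 0, 0, 0, 0], [-0.009, 0, 0, 0, 0, 0], [-0.009, 0, 0, 0, 0, 0]]}}

```text
time: 23.25
tcp_pos: [452.8, 206.5, 37.7]
ee_rot: [-2.285, -2.156, 0.001]
ft_force: [-0.6, 2.6, 2.8]
finger_gap: 46.1
```

Request:
{"op": "arm_command", "data": {"series": [[-0.009, 0, 0, 0, 0, 0], [-0.009, 0, 0, 0, 0, 0], [-0.008, 0, 0, 0, 0, 0], [-0.007, 0, 0, 0, 0, 0], [-0.006, 0, 0, 0, 0, 0], [-0.004, 0, 0, 0, 0, 0], [-0.003, 0, 0, 0, 0, 0], [0, 0, 0, 0, 0, 0]]}}

```text
time: 24.25
tcp_pos: [450.1, 160.7, 37.6]
ee_rot: [-2.285, -2.156, 0.002]
ft_force: [-0.4, 2.7, 0.1]
finger_gap: 46.1
```

Request:
{"op": "arm_command", "data": {"series": [[-0.002, 0, 0, 0, 0, 0], [-0.002, 0, 0, 0, 0, 0], [-0.002, 0, 0, 0, 0, 0], [-0.001, 0, 0, 0, 0, 0], [0, 0, 0, 0, 0, 0]]}}

```text
time: 24.88
tcp_pos: [450.4, 153.7, 37.7]
ee_rot: [2.285, 2.155, -0.0]
ft_force: [1.1, -0.4, -0.1]
finger_gap: 46.2
```

Request:
{"op": "arm_command", "data": {"series": [[-0.002, 0, 0, 0, 0, 0], [-0.0015, 0, 0, 0, 0, 0], [-0.0015, 0, 0, 0, 0, 0], [-0.001, 0, 0, 0, 0, 0]]}}

```text
time: 25.38
tcp_pos: [449.9, 150.7, 37.9]
ee_rot: [-2.282, -2.157, -0.003]
ft_force: [-0.2, 8.6, 0.7]
finger_gap: 45.8
```

Request:
{"op": "arm_command", "data": {"series": [[-0.001, 0, 0, 0, 0, 0], [0, 0, 0, 0, 0, 0], [0.01, 0, 0, 0, 0, 0], [0.02, 0, 0, 0, 0, 0], [0, 0, -0.04, 0, 0, 0], [0, 0, -0.05, 0, 0, 0], [0, 0, -0.05, 0, 0, 0], [0, 0, 0, 0, 0, 0]]}}

```text
time: 26.38
tcp_pos: [454.0, 177.4, 180.9]
ee_rot: [2.283, 2.153, 0.01]
ft_force: [-0.2, 0.1, -0.2]
finger_gap: 46.0
```

```bash
python3 - <<'E'
from h import *
import pickle
d=grab('scene');w=grab('wrist');pickle.dump((d,w),open('s5.pkl','wb'))
a=d['image'][150:290,250:420];b=w['image'][50:350,120:520]
a=cv2.resize(a[:,:,::-1],(680,560),interpolation=cv2.INTER_CUBIC)
cv2.imwrite('pics/p5.png',a)
E
```

```text
(no output)
```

View pics/p5.png

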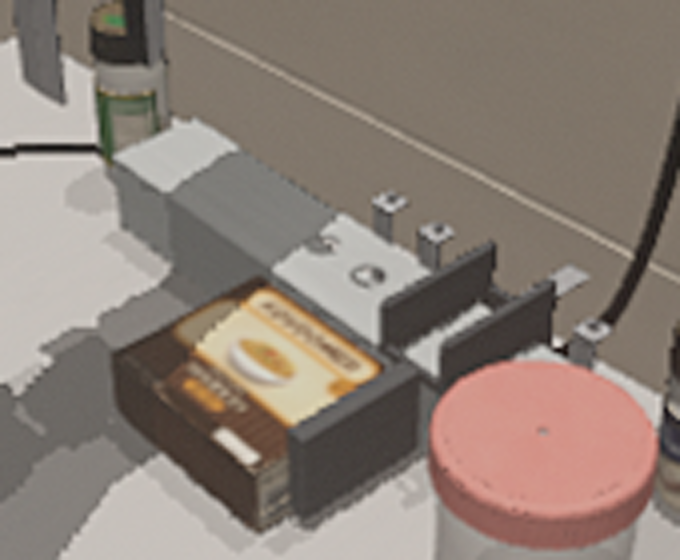

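The carton sits against the plate and the wall; its top corners are at about (113,352), (262,278) and (260,472). Checking numbers.

```bash
python3 - <<'E'
from h import *
import pickle
d,w=pickle.load(open('s5.pkl','rb'))
c=lambda x,y:(250+(x+.5)/4-.5,150+(y+.5)/4-.5)
th=-.06;gx=np.array([np.cos(th),np.sin(th)]);gy=np.array([-gx[1],gx[0]])
m=np.array([547,52.2]) # scene-view estimate
for n,x,y,z in [('FL',113,352,44),('BL',262,279,44),('FR',258,470,44),('FLb',120,408,0),('FRb',262,530,0),('earLf',382,306,85),('earLb',494,243,85),('earRf',442,345,85),('earRb',553,283,85),('plateTipL',290,432,60),('plateTipR',303,440,60),('railFL',115,160,50),('h36',369,276,50),('h72',322,243,50)]:
    p=onz(d,*c(x,y),z)[:2];print(n,p.round(1),((p-m)@gx).round(1),((p-m)@gy).round(1))
E
```

```text
FL [422.7 141.2] -129.4 81.4
BL [514.5 131.4] -37.2 77.1
FR [416.9  30.6] -128.6 -29.4
FLb [427.7 147.1] -124.8 87.5
FRb [420.9  34. ] -124.8 -25.8
earLf [504.6  37.2] -41.5 -17.5
earLb [579.1  32. ] 33.2 -18.3
earRf [503.2  -1.5] -40.5 -56.3
earRb [574.3  -8.6] 30.9 -59.0
plateTipL [432.7  25.7] -112.5 -33.3
plateTipR [433.2  17.9] -111.6 -41.1
railFL [526.2 265.5] -33.6 211.6
h36 [549.7  88.3] 0.6 36.2
h72 [552.9 125.6] 1.5 73.6
```

```bash
python3 -c "
from workcell import arm,observe
print(observe()['time']);print(arm.finish_job())"
```

```text
26.475
the job is handed in; nothing more can be done
None
```

I moved the stop into the −36 mm hole opposite the long tab, pushed the carton home, and handed the job in at 26.5 s.

- **Stop:** The first sideways pushes stuck at 17–22 N, mainly because I was pressing the fingertips too hard on the strip. I opened the jaws to 7 mm, pressed the pin flush again and eased off the downward force, and the stop then slid free. With the fingers lifted it ran to a firm end at about 8 N. The last scene picture puts the ears' middle at about −38 mm along the rail, against −36 mm for the hole and within my measuring error.
- **Pin:** I did not see the pin itself standing up. I take it as up because the stop held firm against the 8 N push at the hole, and stayed put when the carton was pushed against it.
- **Carton:** I pushed it to the wall with two fingers (11 N), then along the rail to the stop plate (8.6 N). The last picture puts its front face 129 mm in front of the hole line, against 130 mm when home, and its side square to the rail within about 0.01 rad. Its left end measured 77–87 mm depending on the corner, against 84 mm expected. The two bottom corners read about 4 mm off from the top ones, which is still inside the tolerance.
- **Jar and shakers:** They show no shift by eye in the last picture. I did not measure their positions.

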